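# Set the cordless drill up for drilling

### The arm

A 6-joint arm with a two-finger parallel gripper is mounted at the origin on a cart in front of the work surface, level with it; the furniture and walls round the work are solid. World frame = base frame: x ahead of the robot, y to its left, z up, the work surface at z = 0. Lengths are in m, angles in rad, forces in N, time in s.
With the tool pointing down it reaches from about 0.35 to 0.8 m from the base axis. Payload 7.3 kg.
Tool frame: the origin (TCP) lies at the very end of the fingers, on their centre line; the grasp point (between the pads) lies 19 mm behind it (robot.grip_depth is the z of the grasp point in the tool frame, in m); z points along the fingers, y is the direction in which the jaws open and shut (so a half turn about z gives the same grasp; the last joint's range is limited). The gripper opens to 85 mm and grips with 20 to 120 N. Pads are 22 mm wide; open, the fingers measure 114 mm over their backs; the gripper's body (76 mm by 85 mm) begins 54 mm behind the grasp point. The pads swing forward as they close: fully open they stand 13 mm farther back than shut.
Start: joints at [-1.258, 0.342, 1.524, -0, 1.275, -0.146], TCP at [0.233, -0.471, 0.231] pointing down, gripper open.
Joint ranges: [-2.53, 2.53], [-0.77, 2.02], [0.04, 2.7], [-1, 4.14], [0.28, 2.66], [-3.11, 3.11]. Speed limits (rad/s): [2.57, 2.57, 3.14, 3.14, 3.14, 3.14].

### API

Orientations are given as [roll, pitch, yaw] about the fixed x, y, z axes, in that order (R = Rz(yaw) Ry(pitch) Rx(roll)).
In Python, from workcell import robot gives the robot as it stands.
- The arm moves only by the tool servo_tool, never from a script. Its argument "steps" is a list of rows, each a list of 4 numbers: the shift along the world's x, y, z in cm, then the turn about the world's z in rad. A call has 1 to 10 rows; each row shifts and turns the commanded pose from where the row before left it; what a row does not reach is not made up. A row lasts 1/12 s, in which the tool goes at most 41.7 mm and 7.16 degrees, less where a joint would pass 70% of its speed; a pose out of reach is approached as far as the arm can. A call with a gripper value outside its range is refused whole. "grip" is the closure, from -1 (fully open) to 1 (shut), so that 0 is half open, set as the call begins (left out, the last holds). The fingers move at their own pace and stop on an object; "force" is the grip in N (left out, the last holds). Time passes only in rows, so rows that do not move let the fingers close. It gives the time, the measured TCP pose, the force and the opening at its end, in the units of the state.
- robot.state(): the state, without advancing time (a new reading comes with each control period).
- robot.get_image(name): name is "scene" or "side" or "wrist"; returns (picture, depth): 400x640x3 uint8, red, green, blue; 400x640 float32, m along the optical axis (not along the pixel's ray), 0 where there is no reading.
- robot.calibration(name): a dict with "fovy" (degrees; the focal length in pixels is half the picture's height over the tangent of half this angle, whatever the lens; pixels are square), "cx", "cy" (the principal point, pixels), "extrinsics" (4x4, takes a point from camera to world coordinates); the wrist camera has in their place "hand_eye" (4x4, takes a point from camera to tool coordinates, whose origin is the TCP and whose axes are the flange's). Camera axes: x right, y up, looking along -z (the intrinsics and any distortion apply to the point x, -y, -z); pixel columns grow to the right and rows downward; lengths in m; the calibration is good to about 2 mm. The wrist camera is an equidistant fisheye: a pixel r from the principal point sees the ray r / f radians off the axis. A picture is of the moment at which its call begins: read the wrist's pose just before it. calibration takes no time and is no camera call.
- robot.sign_off(): hands the job in, once; it reports no verdict.
Trained networks look in the newest picture that a camera, given by its name, has taken for a name from the list of things; names that differ only in an ending like _2 or _b are one class to them, and where a whole thing is asked for, a point or a joint stands for the part that bears it (a point fixed in the world has none). Each returns a list of dicts, best first, with "p" (0 to 1); they miss things now and then, are a little off and sometimes report something else, mostly with a low value. They report only what shows in the picture. A call takes as long as a camera call.
- robot.spot_in(target, camera): "extent" ([centre column, centre row, width, height] as shares, 0 to 1, of the picture: columns of its width, rows of its height, round what is visible of it).
- robot.cut_out(target, camera): "region" (400x640 bool, what is visible of it) and "extent" ([centre column, centre row, width, height] as shares, 0 to 1, of the picture: columns of its width, rows of its height, round what is visible of it).
The state is a dict: "time": time; "joints": joint angles; "dq": joint speeds; "effort": joint torques, N m; "position": TCP position; "tcp_rot": TCP orientation; "ft_force": force on the tool from outside, world axes, zero at the start; "moment": the same for the moment, N m; "finger_gap": finger opening in m.
Only numpy, scipy, OpenCV 4.12 (cv2) and the standard library are available. Lean on these libraries where they do the work, as an engineer would, in place of code of your own. Each camera call takes 0.05 s, during which the arm holds its last target.

### The job

I want to drill the pine offcut next: set the cordless drill up for it where it stands in its bench holder. With the fingertips, push the speed selector on top of the housing fully forward towards the chuck (fast gear), and roll the knurled clutch collar behind the chuck round, click by click, until its long bar mark has clicked in line with the pointer on the housing. Only touch it, with light pressure: do not pinch the collar or squeeze the drill, and leave everything else on the bench where it is.

Things in the scene. Friction and masses are not known exactly. Their poses are not given: they have to be found in the camera images.
- drill: Grey and black cordless drill standing upright, battery foot in a steel holder screwed to the bench; it cannot move. Origin on the bench under the battery's centre; x points along the spindle to the chuck and bit, z up. Spindle axis 182 mm up; housing from x = -88 to +35 mm, about 54 mm thick; bit tip at x = 164 mm. Nothing on the drill is higher than 215 mm.
- clutch_collar (a joint): Turn of the clutch collar about the spindle, rad; 0 = long bar mark in line with the pointer; positive moves the collar's top towards the drill's -y. 16 clicks a turn (0.393 rad, 11 mm of rim each). Starts 1 to 3 clicks short (negative). About 2.5 N along the rim takes it over a click, so a dragging tip must press with some 5 N; let go, it snaps into the nearest. No stop near 0.
- collar_top (a point): Highest point of the collar's knurled band, on the drill (does not turn): 58.5 mm ahead of the drill's origin, 210 mm above the bench; axes as the drill's. Knurled band 18 mm wide, 28 mm radius; behind it a smooth band 14 mm wide with one pale bar (14 x 5 mm, along x) among small dots, one mark per click. The chuck ahead is 7 mm lower, the housing behind 3 mm lower.
- pointer (a point): Tip of the pale raised arrow on top of the housing, just behind the collar; it points at the collar's bar mark when that is set.
- speed_selector (a joint): Slide of the speed selector towards the chuck, m: 0 = rear (slow gear, start), 0.010 = forward against its stop (fast gear). It snaps over at mid-travel; about 3 N moves it, by friction of a fingertip pressed on its top or by pushing its cross rib.
- selector_top (a point): Top centre of the speed selector, a ribbed grey slide in a black frame, 24 mm long (drill x), 21 mm wide, on top of the housing behind the pointer; moves with it. The cross rib's top (this point) is 215 mm above the bench, 6 mm above the frame round it; 34 mm behind the drill's origin at the start.
- wood_block: pine offcut 62 x 120 x 38 mm lying flat beyond the drill, the piece to be drilled; bystander; origin at the centre of its underside
- marker: felt marker 135 mm long, 16 mm thick, lying in front of the drill; bystander; origin at the centre of its underside
- hex_bolt: steel hexagon bolt 62 mm long, lying behind the drill's rear end; bystander; origin at the centre of its underside
- tape_measure: steel tape measure, 37 x 83 x 68 mm, to the right; bystander; origin under its middle
- screw_jar: jam jar of screws, 62 mm round, 93 mm high, to the left; bystander; origin at the centre of its underside
- screwdriver: screwdriver 197 mm long, lying to the right; bystander; origin under its middle

How it is judged:
By the outcome, as a careful person would: the job done as asked, in the order asked, and still so for the second after the job is handed in, with the robot touching nothing.
It also fails if it takes over 51 s, if anything falls off the work surface, if the arm or the gripper's body presses on something with over 40 N, if the wrist force passes 120 N, or if a joint passes its speed limit or range.

## Working session

There is one attempt and no reset: what is moved stays moved. The work goes in short steps, Python scripts to look and compute and a tool call to move; the robot and the scene stay as the last step left them, time stands still between calls to the robot, and variables do not carry over. Pictures are saved under pics/ and viewed, and the job is handed in when it is done.

Besides the shell and the picture viewer there is one more tool, called after "Emit:" as a command line: name --pt "numbers of a row" for each row, then --argument value for the rest. servo_tool: Moves the arm, as the interface text tells. Its arguments: {"type":"object","properties":{"steps":{"type":"array"},"grip":{"type":"number"},"force":{"type":"number"}},"required":["steps"]}

```bash
mkdir -p pics; ls; cat > h.py <<'E'
import numpy as np, cv2
from workcell import robot
from scipy.spatial.transform import Rotation as R
def pix2w(name,u,v,d,st=None,cal=None):
    c=cal or robot.calibration(name); f=200/np.tan(np.radians(c['fovy'])/2)
    x=(u-c['cx'])/f; y=(v-c['cy'])/f
    if name=='wrist':
        r=np.hypot(x,y); s=np.tan(r)/r if r>1e-9 else 1; x*=s;y*=s
        s=st or robot.state(); T=np.eye(4);T[:3,:3]=R.from_euler('xyz',s['tcp_rot']).as_matrix();T[:3,3]=s['position']
        E=T@np.array(c['hand_eye'])
    else: E=np.array(c['extrinsics'])
    return (E@np.array([x*d,-y*d,-d,1]))[:3]
def w2pix(name,p,st=None):
    c=robot.calibration(name); f=200/np.tan(np.radians(c['fovy'])/2)
    if name=='wrist':
        s=st or robot.state(); T=np.eye(4);T[:3,:3]=R.from_euler('xyz',s['tcp_rot']).as_matrix();T[:3,3]=s['position']
        E=T@np.array(c['hand_eye'])
    else: E=np.array(c['extrinsics'])
    q=np.linalg.inv(E)@np.append(p,1); x,y=q[0]/-q[2],-q[1]/-q[2]
    if name=='wrist':
        t=np.hypot(x,y); k=np.arctan2(np.hypot(q[0],q[1]),-q[2])/max(t,1e-9); x*=k;y*=k
    return c['cx']+f*x,c['cy']+f*y
E
python3 - <<'E'
from h import *
print(robot.state())
for n in ['scene','side','wrist']:
    im,d=robot.get_image(n); cv2.imwrite(f'pics/{n}0.png',im[:,:,::-1]); np.save(f'pics/{n}0.npy',d)
    c=robot.calibration(n); print(n,c)
    if n!='wrist':
        for t in ['selector_top','pointer','collar_top','drill']:
            for r in robot.spot_in(t,n)[:2]:
                u,v=r['extent'][0]*640,r['extent'][1]*400
                print(t,r['p'],u,v,pix2w(n,u,v,d[int(v),int(u)],cal=c))
E
```

```text
pics
{'time': 0.0, 'joints': array([-1.25798110e+00,  3.42713742e-01,  1.52505061e+00,  1.38777161e-05,
        1.27542244e+00, -1.45978483e-01]), 'dq': array([ 0.0011895 , -0.00039369,  0.00159138,  0.00257052,  0.00060008,
        0.00120704]), 'effort': array([-1.19963850e-03, -4.33683765e+01, -2.46010441e+01, -2.97506458e-04,
        7.90591061e-03, -4.12324050e-05]), 'position': array([ 0.2324074 , -0.47028486,  0.23061891]), 'tcp_rot': array([-3.14001740e+00, -2.45013461e-04,  4.58789471e-01]), 'ft_force': array([ 1.1111345 , -0.56757324,  0.21414778]), 'moment': array([-0.03816544, -0.03184773, -0.01627167]), 'finger_gap': 0.08575468996600989}
scene {'fovy': 44.445677841449296, 'cx': 319.23738768457923, 'cy': 203.7804849120209, 'extrinsics': array([[-0.85036082,  0.35208706, -0.39105137, -0.15415394],
       [-0.52615039, -0.57914184,  0.62270419,  0.98933168],
       [-0.00722812,  0.73527507,  0.67773027,  1.29718835],
       [ 0.        ,  0.        ,  0.        ,  1.        ]])}
pointer 0.9 323.648 208.32000000000002 [ 0.51636045 -0.10796549  0.0895756 ]
collar_top 0.95 32
[... 464 characters left out ...]
 0.        ,  1.        ]])}
pointer 0.87 341.76 211.44 [ 0.62989412 -0.0780717   0.03509625]
collar_top 0.73 340.224 211.83999999999997 [ 0.62883932 -0.07286663  0.03391275]
drill 0.92 336.51200000000006 211.79999999999998 [ 0.62710914 -0.06025127  0.03451529]
wrist {'fovy': 65.70646984690485, 'cx': 319.3548369300581, 'cy': 195.55955626173184, 'hand_eye': array([[ 4.08082116e-04,  9.52327604e-01,  3.05076988e-01,
         7.73680239e-02],
       [ 9.99999744e-01, -2.09494990e-04, -6.83677099e-04,
         6.92403949e-04],
       [-5.87172473e-04,  3.05077189e-01, -9.52327446e-01,
        -1.43613094e-01],
       [ 0.00000000e+00,  0.00000000e+00,  0.00000000e+00,
         1.00000000e+00]])}
```

View pics/scene0.png

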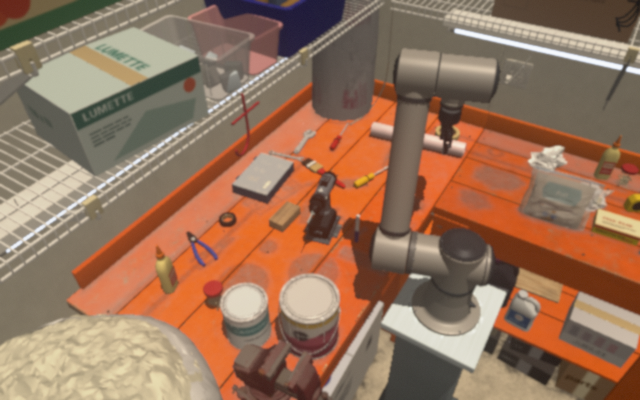

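View pics/side0.png

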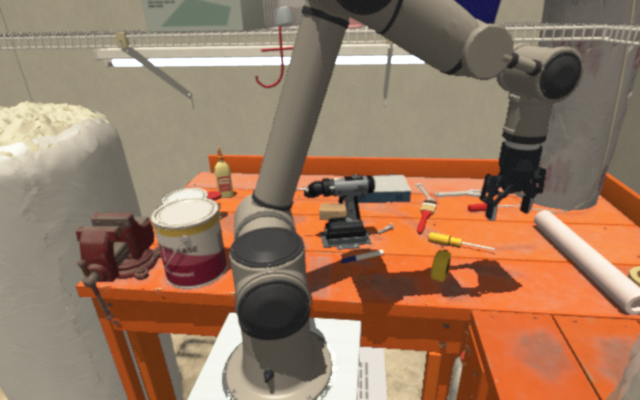

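View pics/wrist0.png

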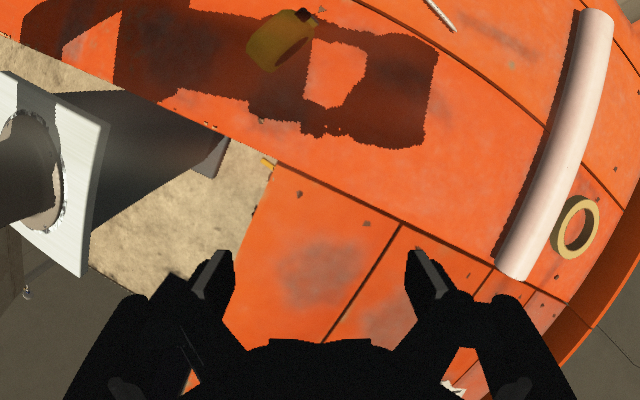

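The scene view shows the drill at about (322,205), and the side view shows it at (345,205) with the chuck to the left (world +y). I'll get its pose from the depth cloud.

```bash
python3 - <<'E'
from h import *
for n,(u0,u1,v0,v1) in {'side':(295,385,165,250),'scene':(295,350,165,250)}.items():
    d=np.load(f'pics/{n}0.npy'); c=robot.calibration(n)
    P=np.array([pix2w(n,u,v,d[v,u],cal=c) for v in range(v0,v1) for u in range(u0,u1) if d[v,u]>0])
    P=P[(abs(P[:,0]-.5)<.2)&(abs(P[:,1])<.25)]
    for a,b in [(.02,.1),(.14,.175),(.175,.235)]:
        Q=P[(P[:,2]>a)&(P[:,2]<b)]; print(n,a,len(Q),Q.min(0),Q.max(0),Q.mean(0))
        if a==.175:
            w=np.linalg.svd(Q[:,:2]-Q[:,:2].mean(0),full_matrices=False)[2][0]; print(w,np.degrees(np.arctan2(w[1],w[0])))
            for y in np.arange(-.2,.2,.02):
                q=Q[(Q[:,1]>y)&(Q[:,1]<y+.02)]
                if len(q):print(round(y,2),len(q),q[:,0].min().round(3),q[:,0].max().round(3),q[:,2].max().round(3))
    im=cv2.imread(f'pics/{n}0.png')[v0:v1,u0:u1]; cv2.imwrite(f'pics/{n}0c.png',cv2.resize(im,None,fx=7,fy=7,interpolation=cv2.INTER_CUBIC))
E
```

```text
side 0.02 1268 [ 0.45762794 -0.16716232  0.02002553] [6.88847934e-01 1.87127826e-04 9.93973640e-02] [ 0.5309265  -0.08700362  0.04776621]
side 0.14 318 [ 0.47360148 -0.1872909   0.14015668] [0.52112021 0.00664244 0.17498143] [ 0.49767124 -0.10210784  0.16211958]
side 0.175 972 [ 0.46944535 -0.18712882  0.17503176] [0.54087665 0.04142328 0.21590455] [ 0.49674409 -0.09001631  0.1950914 ]
[ 0.20414445 -0.97894078] -78.22057952524713
-0.2 30 0.508 0.534 0.206
-0.18 99 0.498 0.541 0.21
-0.16 100 0.494 0.541 0.213
-0.14 111 0.492 0.534 0.216
-0.12 105 0.489 0.528 0.212
-0.1 100 0.483 0.528 0.21
-0.08 100 0.477 0.513 0.209
-0.06 104 0.471 0.511 0.211
-0.04 91 0.473 0.517 0.211
-0.02 81 0.469 0.502 0.206
-0.0 37 0.475 0.493 0.199
0.02 13 0.479 0.486 0.186
0.04 1 0.479 0.479 0.183
scene 0.02 683 [ 0.45768112 -0.16073793  0.02006758] [ 0.65134122 -0.02726301  0.09933427] [ 0.50755658 -0.0800967   0.05198782]
scene 0.14 11 [ 0.4739921  -0.16467473  0.14625461] [ 0.50363785 -0.01952997  0.17443656] [ 0.49081589 -0.09083748  0.16418501]
scene 0.175 669 [ 0.47042066 -0.18234708  0.17514827] [0.55548267 0.06135909 0.22021657] [ 0.50203179 -0.07308922  0.2001244 ]
[-0.21383669  0.97686942] 102.34728767691841
-0.2 4 0.51 0.53 0.207
-0.18 52 0.501 0.555 0.214
-0.16 55 0.497 0.551 0.215
-0.14 66 0.492 0.554 0.22
-0.12 64 0.489 0.539 0.215
-0.1 65 0.483 0.533 0.212
-0.08 54 0.479 0.529 0.213
-0.06 66 0.47 0.524 0.215
-0.04 99 0.471 0.528 0.218
-0.02 70 0.472 0.511 0.206
-0.0 59 0.475 0.506 0.206
0.02 9 0.479 0.484 0.188
0.04 5 0.474 0.478 0.186
0.06 1 0.476 0.476 0.185
```

View pics/side0c.png

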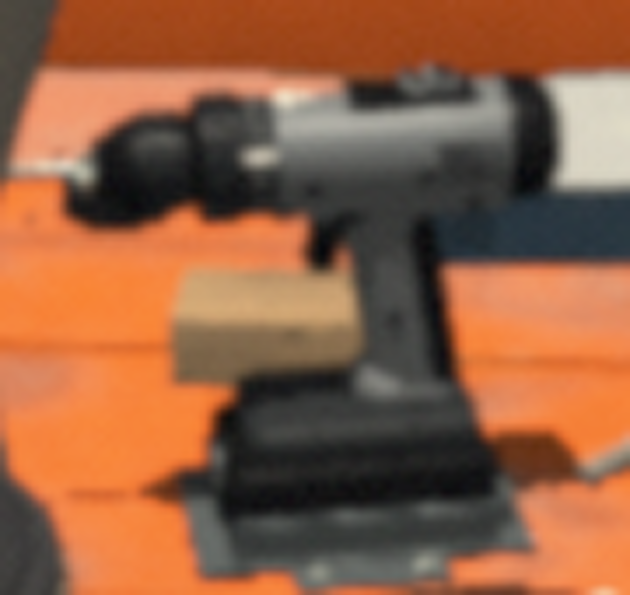

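The drill's x axis points along world (-0.21, 0.977), a yaw of about 102°. I can see the pale bar on the robot-facing side, so the collar's top has to move in world +x. Next I'll shut the fingers and move above the drill to look.

Emit:
servo_tool --pt "1.5 2.5 1.2 -0.02" --pt "2.1 3.2 1 -0.03" --pt "2.1 3.2 1 -0.03" --pt "2.1 3.2 1 -0.03" --pt "2.1 3.2 1 -0.03" --pt "2.1 3.2 1 -0.03" --pt "2.1 3.2 1 -0.03" --pt "2.1 3.2 1 -0.03" --pt "2.1 3.2 0.8 -0.014" --pt "2.1 3.2 0 0" --grip 1 --force 20

```text
time: 1.38
position: [0.4378, -0.1562, 0.3233]
tcp_rot: [3.139, -0.003, 0.214]
ft_force: [0.5, -0.9, -0.4]
finger_gap: -0.0
```

Emit:
servo_tool --pt "2.1 3.2 0 0" --pt "2.1 3.2 0 0" --pt "1 1 0 0" --pt "0 0 0 0" --pt "0 0 0 0" --pt "0 0 0 0"

```text
time: 1.88
position: [0.488, -0.0843, 0.3212]
tcp_rot: [3.141, 0.001, 0.214]
ft_force: [-0.8, -0.8, 0.3]
finger_gap: 0.0002
```

```bash
python3 - <<'E'
from h import *
s=robot.state(); print(s['time'],s['position'],s['tcp_rot'],s['finger_gap'],s['ft_force'])
n='wrist'
im,d=robot.get_image(n); cv2.imwrite(f'pics/{n}1.png',im[:,:,::-1]); np.save(f'pics/{n}1.npy',d)
for t in ['selector_top','pointer','collar_top','drill']:
    for r in robot.spot_in(t,n)[:2]:
        u,v=r['extent'][0]*640,r['extent'][1]*400
        print(t,r['p'],u,v,pix2w(n,u,v,d[int(v),int(u)],s))
E
```

```text
1.8833 [ 0.48804124 -0.08433903  0.32124017] [3.14128649e+00 6.24982200e-04 2.14445397e-01] 0.00016217346399675255 [-0.82172672 -0.76647402  0.25304771]
selector_top 0.88 381.12 166.4 [ 0.52196357 -0.13065205  0.21593195]
pointer 0.76 304.128 141.04000000000002 [ 0.5260362  -0.06364147  0.19754884]
collar_top 0.64 301.632 143.52 [ 0.52384112 -0.06202616  0.2001288 ]
drill 0.76 306.048 141.32 [ 0.52617046 -0.06532455  0.19775388]
drill 0.42 69.12 31.44 [0.62265653 0.3421281  0.08031649]
```

View pics/wrist1.png

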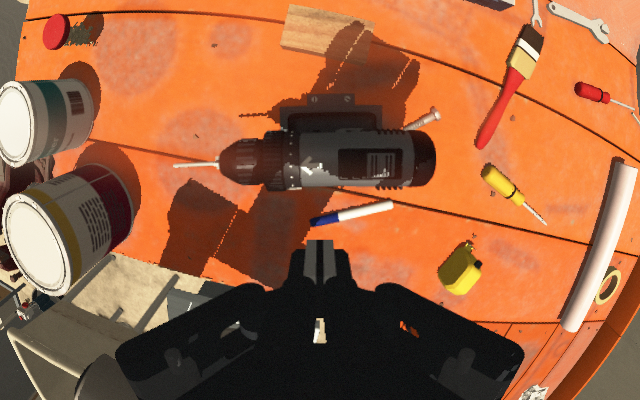

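```bash
python3 - <<'E'
from h import *
s=robot.state()
im=cv2.imread('pics/wrist1.png'); cv2.imwrite('pics/w1c.png',cv2.resize(im[110:210,230:390],None,fx=5,fy=5,interpolation=cv2.INTER_CUBIC))
cv2.imwrite('pics/w1f.png',cv2.resize(im[220:320,240:400],None,fx=5,fy=5,interpolation=cv2.INTER_CUBIC))
d=np.load('pics/wrist1.npy')
print('tcp px',w2pix('wrist',s['position'],s))
P=np.array([pix2w('wrist',u,v,d[v,u],s) for v in range(100,215) for u in range(210,450) if d[v,u]>0])
Q=P[(P[:,2]>.17)&(P[:,2]<.23)&(P[:,0]>.44)]
print(Q.min(0),Q.max(0))
# drill frame
a=np.radians(102.3)
# fit top ridge: housing points z>0.19: for slices along axis
ex=np.array([np.cos(a),np.sin(a)]); ey=np.array([-ex[1],ex[0]])
X=Q[:,:2]@ex; Y=Q[:,:2]@ey
for x in np.arange(X.min(),X.max(),.008):
    m=(X>=x)&(X<x+.008); q=Q[m]; y=Y[m]
    if len(q)<5: continue
    # circle fit: y^2+z^2
    A=np.c_[2*y,2*q[:,2],np.ones(len(y))]; b=y**2+q[:,2]**2; k=np.linalg.lstsq(A,b,rcond=None)[0]
    print(round(x,3),len(q),y.min().round(4),y.max().round(4),np.percentile(q[:,2],97).round(4),'c',k[:2].round(4),np.sqrt(max(0,k[2]+k[0]**2+k[1]**2)).round(4))
E
```

```text
tcp px (np.float64(317.523535490178), np.float64(252.94672078558324))Traceback (most recent call last):
  File "<stdin>", line 7, in <module>
  File "h.py", line 5, in pix2w
    c=cal or robot.calibration(name); f=200/np.tan(np.radians(c['fovy'])/2)
             ~~~~~~~~~~~~~~~~~^^^^^^
ValueError: time passes only in moves, steps and waits
```

View pics/w1c.png

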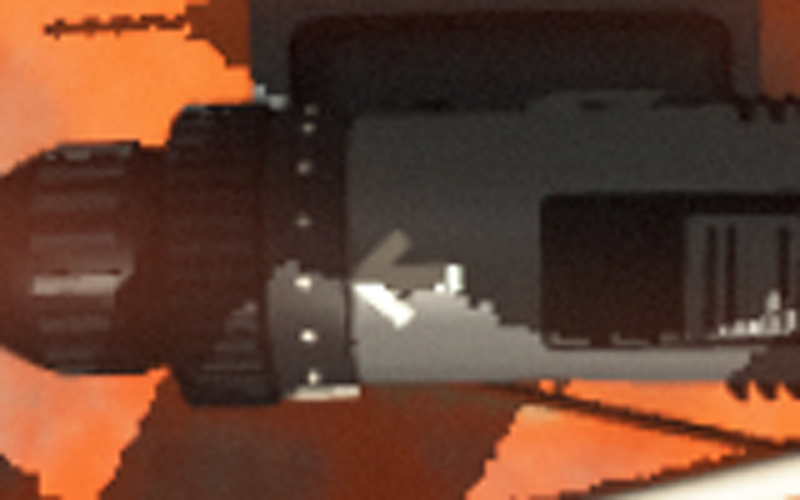

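View pics/w1f.png

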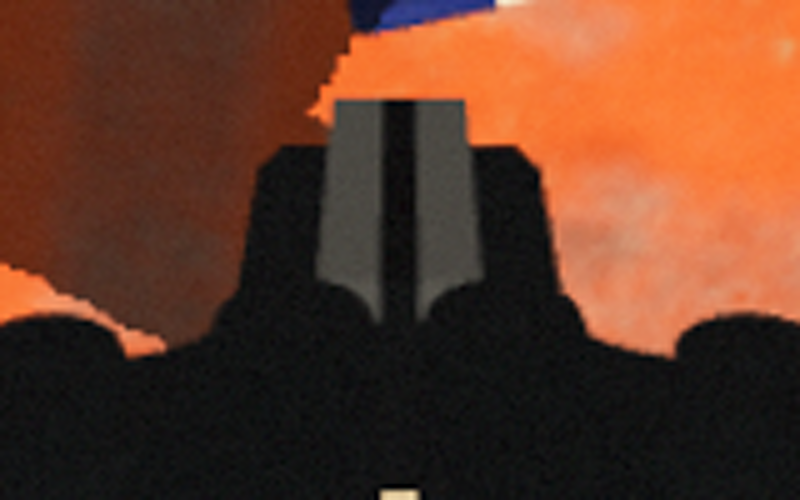

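The pale bar sits 3 marks below the pointer line on the robot's side, so the collar is 3 clicks short. The fingertip is about 13 mm thick. Next I'll get the precise pose.

```bash
cat > pose.py <<'E'
from h import *
def pose(s,d,c,u0=210,u1=450,v0=100,v1=215,a=np.radians(102.3)):
    P=np.array([pix2w('wrist',u,v,d[v,u],s,c) for v in range(v0,v1) for u in range(u0,u1) if d[v,u]>0])
    Q=P[(P[:,2]>.18)&(P[:,2]<.23)&(P[:,0]>.44)]
    ex=np.array([np.cos(a),np.sin(a)]); ey=np.array([-ex[1],ex[0]])
    X=Q[:,:2]@ex; Y=Q[:,:2]@ey
    for x in np.arange(X.min(),X.max(),.006):
        m=(X>=x)&(X<x+.006); q=Q[m]; y=Y[m]
        if len(q)<20: continue
        A=np.c_[2*y,2*q[:,2],np.ones(len(y))]; b=y**2+q[:,2]**2; k=np.linalg.lstsq(A,b,rcond=None)[0]
        print(round(x,3),len(q),y.min().round(4),y.max().round(4),np.percentile(q[:,2],97).round(4),'c',k[:2].round(4),np.sqrt(max(0,k[2]+k[0]**2+k[1]**2)).round(4))
    return Q
E
python3 - <<'E'
from pose import *
s=robot.state(); c=robot.calibration('wrist'); d=np.load('pics/wrist1.npy')
s['position']=np.array([0.48804124,-0.08433903,0.32124017]); s['tcp_rot']=np.array([3.14128649,.000625,.214445])
pose(s,d,c)
a=np.radians(102.3);ex=np.array([np.cos(a),np.sin(a)]); ey=np.array([-ex[1],ex[0]])
z=lambda u,v:d[int(v),int(u)]
for nm,u,v in [('bit',175,165),('arrow tip',301,165),('frame front',339,163),('slide front',368,163),('slide L',376,154),('slide R',390,168),('collar front',263,160),('collar/smooth',284,160),('smooth/housing',300,160)]:
    p=pix2w('wrist',u,v,z(u,v),s,c); print(nm,p.round(4),(p[:2]@ex).round(4),(p[:2]@ey).round(4))
cv2.imwrite('pics/w1s.png',cv2.resize(cv2.imread('pics/wrist1.png')[130:195,325:445],None,fx=6,fy=6,interpolation=cv2.INTER_CUBIC))
E
```

```text
-0.293 120 -0.5078 -0.4642 0.2073 c [-0.4841  0.1855] 0.0207
-0.287 291 -0.5106 -0.4597 0.2103 c [-0.4837  0.1835] 0.0262
-0.281 345 -0.5105 -0.4593 0.2107 c [-0.4837  0.1835] 0.0265
-0.275 383 -0.5104 -0.459 0.2107 c [-0.4836  0.1836] 0.0264
-0.269 358 -0.5097 -0.4553 0.2101 c [-0.4832  0.1828] 0.0267
-0.263 374 -0.5115 -0.4553 0.2104 c [-0.483   0.1826] 0.0272
-0.257 379 -0.511 -0.4556 0.211 c [-0.483   0.1847] 0.0261
-0.251 394 -0.5108 -0.4553 0.2149 c [-0.4829  0.1896] 0.0241
-0.245 394 -0.5105 -0.4551 0.2163 c [-0.4829  0.1905] 0.0238
-0.239 391 -0.5089 -0.4603 0.2166 c [-0.4834  0.1931] 0.0217
-0.233 396 -0.509 -0.4604 0.2152 c [-0.4832  0.1917] 0.0222
-0.227 379 -0.5078 -0.4601 0.2114 c [-0.4826  0.1879] 0.0233
-0.221 377 -0.5074 -0.4597 0.2111 c [-0.4825  0.1882] 0.0229
-0.215 376 -0.5076 -0.4591 0.2111 c [-0.4823  0.1882] 0.0228
-0.209 378 -0.5065 -0.4588 0.2111 c [-0.4822  0.1889] 0.022
-0.203 379 -0.5061 -0.4594 0.2087 c [-0.4821  0.1843] 0.0238
-0.197 370 -0.5059 -0.4597 0.2084 c [-0.4816  0.1834] 0.0244
-0.191 374 -0.5066 -0.4599 0.209 c [-0.4815  0.1838] 0.0243
-0.185 3
[... 789 characters left out ...]
-0.4982 -0.4634 0.2012 c [-0.48    0.1847] 0.0158
-0.101 127 -0.4946 -0.4677 0.1977 c [-0.4801  0.1852] 0.0118
-0.095 42 -0.4889 -0.4723 0.1946 c [-0.4806  0.1881] 0.0058
-0.089 41 -0.4855 -0.4739 0.1898 c [-0.4797  0.1839] 0.0042
bit [0.4767 0.0595 0.1838] -0.0434 -0.4784
arrow tip [ 0.5068 -0.0654  0.2076] -0.1719 -0.4812
frame front [ 0.5158 -0.0962  0.2101] -0.2039 -0.4835
slide front [ 0.5219 -0.1195  0.214 ] -0.2279 -0.4845
slide L [ 0.531  -0.124   0.2147] -0.2343 -0.4924
slide R [ 0.5222 -0.1388  0.2147] -0.2468 -0.4806
collar front [ 0.505  -0.033   0.2101] -0.1398 -0.4864
collar/smooth [ 0.5085 -0.0505  0.2098] -0.1577 -0.4861
smooth/housing [ 0.5106 -0.0637  0.2063] -0.171 -0.4853
```

View pics/w1s.png

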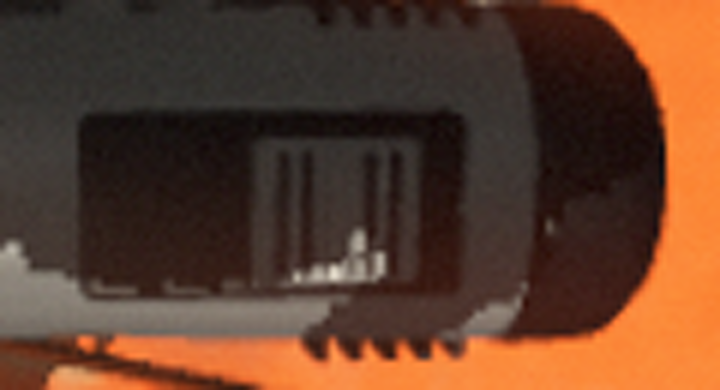

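```bash
python3 - <<'E'
from pose import *
s=robot.state(); c=robot.calibration('wrist'); d=np.load('pics/wrist1.npy')
s['position']=np.array([0.48804124,-0.08433903,0.32124017]); s['tcp_rot']=np.array([3.14128649,.000625,.214445])
ex=np.array([-.239,.971]); ex/=np.linalg.norm(ex); o=np.array([.5013,-.0432])-.0585*ex
for v in (156,162,166,172):
    print(v,[(round(float((p[:2]-o)@ex*1000)),round(float(p[2]*1000-1.8),1)) for u in range(334,412,2) for p in [pix2w('wrist',u,v,d[v,u],s,c)]])
E
```

```text
156 [(7, 204.5), (6, 205.3), (4, 207.5), (3, 208.0), (1, 208.5), (-1, 209.8), (-2, 209.7), (-4, 208.5), (-6, 206.8), (-8, 207.8), (-9, 208.0), (-11, 208.1), (-12, 208.9), (-14, 208.1), (-16, 208.4), (-18, 207.8), (-20, 207.2), (-20, 211.9), (-22, 211.7), (-24, 213.4), (-25, 212.8), (-27, 212.2), (-29, 212.4), (-30, 213.9), (-32, 215.4), (-34, 212.1), (-36, 212.2), (-38, 211.5), (-39, 213.1), (-41, 210.8), (-43, 212.3), (-46, 207.3), (-47, 208.7), (-49, 207.6), (-51, 208.1), (-53, 207.8), (-55, 207.2), (-57, 206.8), (-59, 206.4)]
162 [(8, 205.4), (6, 205.5), (4, 206.8), (3, 208.4), (1, 207.7), (-1, 208.6), (-2, 207.7), (-4, 208.7), (-6, 208.7), (-7, 208.1), (-9, 207.9), (-11, 207.5), (-13, 207.9), (-14, 209.0), (-16, 207.2), (-18, 207.5), (-19, 208.3), (-20, 212.7), (-22, 211.3), (-24, 212.6), (-26, 212.2), (-27, 214.4), (-29, 211.1), (-30, 213.6), (-32, 215.0), (-34, 210.9), (-36, 212.5), (-38, 211.7), (-39, 213.1), (-41, 212.3), (-43, 212.4), (-46, 207.9), (-47, 207.9), (-49, 208.7), (-51, 208.7), (-53, 208.4), (-55, 206.9), (-56, 209.2), (-59, 207.0)]
166 [(8, 206.4), (6, 206.0), (
[... 339 characters left out ...]
38, 211.2), (-39, 211.9), (-41, 212.1), (-43, 212.4), (-46, 207.2), (-47, 208.5), (-49, 208.3), (-51, 206.7), (-53, 207.2), (-55, 207.0), (-57, 208.2), (-58, 208.8)]
172 [(8, 205.6), (6, 205.1), (4, 206.7), (3, 209.3), (1, 207.8), (-1, 208.4), (-2, 207.5), (-4, 209.1), (-6, 208.3), (-7, 208.1), (-9, 209.1), (-11, 208.7), (-13, 207.9), (-14, 209.1), (-16, 208.2), (-18, 207.6), (-19, 209.3), (-21, 212.2), (-22, 211.7), (-24, 213.2), (-26, 211.7), (-28, 211.8), (-29, 212.8), (-30, 214.7), (-32, 214.5), (-35, 210.8), (-36, 212.6), (-38, 212.7), (-40, 212.2), (-41, 212.5), (-43, 211.8), (-46, 208.3), (-48, 208.7), (-49, 208.4), (-52, 205.8), (-54, 206.3), (-55, 207.4), (-57, 206.8), (-59, 205.7)]
```

The measured profile:

| Part | Top height (mm) | Drill x (mm) |
|---|---|---|
| Slide body | about 212.5 | -20 to -45 |
| Cross rib | 215 | about -32 |
| Frame round it | about 208.5 | – |

The collar band centre comes out at (0.5013, -0.0432), with the drill yaw at 103.8°. I'll put the tip down just behind the rib.

Emit:
servo_tool --pt "0.9 -1.4 -1 0.025" --pt "0.93 -1.4 -1.5 0" --pt "0.95 -1.45 -2 0" --pt "0.95 -1.4 -2 0" --pt "0 0 -1.5 0" --pt "0 0 -1.2 0" --pt "0 0 0 0" --pt "0 0 0 0" --pt "0 0 0 0"

```text
time: 2.88
position: [0.5261, -0.1406, 0.2304]
tcp_rot: [3.141, -0.001, 0.239]
ft_force: [0.7, 0.8, -0.5]
finger_gap: 0.0002
```

```bash
cat > look.py <<'E'
from h import *
import sys
k=sys.argv[1]; u0,u1,v0,v1=map(int,sys.argv[2:6]) if len(sys.argv)>2 else (210,420,110,270)
s=robot.state(); im,d=robot.get_image('wrist'); cv2.imwrite(f'pics/wrist{k}.png',im[:,:,::-1]); np.save(f'pics/wrist{k}.npy',d)
ex=np.array([-.239,.971]); ex/=np.linalg.norm(ex); o=np.array([.5153,-.1]); q=s['position'][:2]-o
print(s['time'],s['position'],s['tcp_rot'],s['ft_force'],'drill xy mm',q@ex*1e3,q@np.array([-ex[1],ex[0]])*1e3)
f=min(790/(u1-u0),590/(v1-v0))
cv2.imwrite(f'pics/w{k}c.png',cv2.resize(im[v0:v1,u0:u1,::-1],None,fx=f,fy=f,interpolation=cv2.INTER_CUBIC))
E
python3 look.py 2
```

```text
2.8833 [ 0.52611781 -0.1405684   0.23036827] [ 3.14053450e+00 -1.22939470e-03  2.39479887e-01] [ 0.65879459  0.82188608 -0.50528566] drill xy mm -41.97816622924106 -0.8082578079826842
```

View pics/w2c.png

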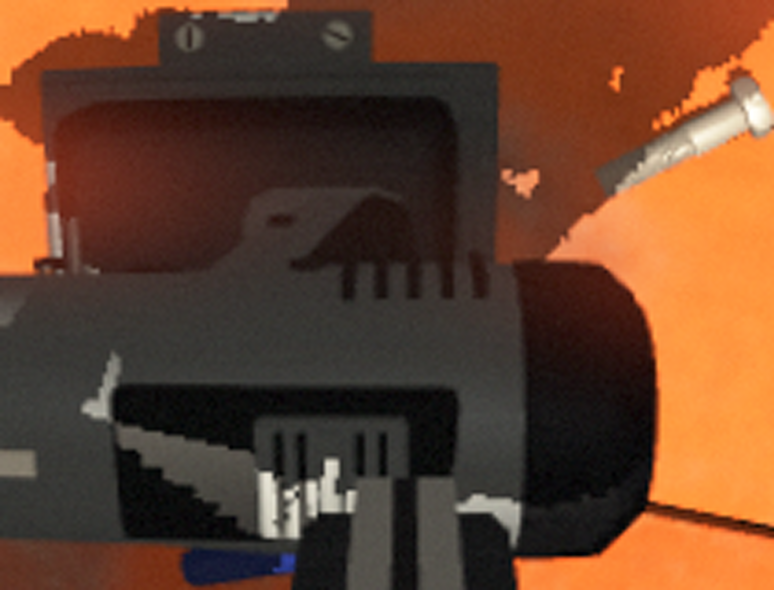

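The tip is lined up just behind the rib, with the rib at crop x≈332 and the finger's front edge at 355. I'll descend to contact.

Emit:
servo_tool --pt "0 0 -0.8 0" --pt "0 0 -0.5 0" --pt "0 0 -0.2 0" --pt "0 0 0 0" --pt "0 0 0 0"

```text
time: 3.35
position: [0.5258, -0.1401, 0.2142]
tcp_rot: [-3.141, 0.0, 0.24]
ft_force: [0.1, 0.8, 0.3]
finger_gap: -0.0
```

Emit:
servo_tool --pt "0 0 -0.1 0" --pt "0 0 -0.05 0" --pt "0 0 0 0"

```text
time: 3.6
position: [0.5259, -0.1402, 0.2129]
tcp_rot: [3.141, -0.0, 0.24]
ft_force: [-0.8, 0.2, -0.2]
finger_gap: -0.0001
```

Emit:
servo_tool --pt "0 0 -0.05 0" --pt "0 0 -0.03 0" --pt "0 0 0 0"

```text
time: 3.85
position: [0.526, -0.1403, 0.2128]
tcp_rot: [3.141, -0.001, 0.24]
ft_force: [-1.0, 0.8, 5.1]
finger_gap: -0.0001
```

Emit:
servo_tool --pt "-0.05 0.2 0 0" --pt "-0.05 0.2 0 0" --pt "0 0 0 0"

```text
time: 4.1
position: [0.5253, -0.1364, 0.2129]
tcp_rot: [3.14, -0.002, 0.24]
ft_force: [-0.7, -1.4, 5.6]
finger_gap: 0.0001
```

Emit:
servo_tool --pt "-0.05 0.2 0 0" --pt "-0.05 0.2 0 0" --pt "0 0 0 0"

```text
time: 4.35
position: [0.5242, -0.1318, 0.2128]
tcp_rot: [3.141, -0.002, 0.24]
ft_force: [-0.2, 0.8, 6.7]
finger_gap: -0.0001
```

Emit:
servo_tool --pt "-0.05 0.2 0 0" --pt "0 0 0 0"

```text
time: 4.52
position: [0.5236, -0.1295, 0.2128]
tcp_rot: [-3.141, -0.001, 0.24]
ft_force: [-0.1, 0.7, 6.0]
finger_gap: 0.0
```

```bash
python3 look.py 3
```

```text
4.5167 [ 0.52361742 -0.12950983  0.21282148] [-3.14148197e+00 -1.47973453e-03  2.40028099e-01] [-0.10418361  0.70293035  6.00950189] drill xy mm -30.642494591621613 -1.0233810556382135
```

View pics/w3c.png

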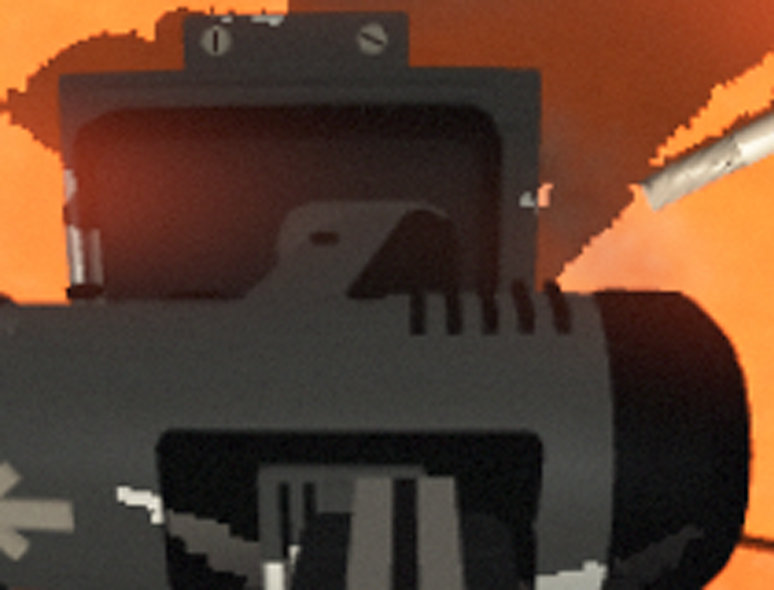

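The slide has moved about 9 mm; its rear gap went from about 7.5 to 16.7 mm. I'll push it gently against the stop.

Emit:
servo_tool --pt "-0.025 0.1 0 0" --pt "-0.025 0.1 0 0" --pt "0 0 0 0"

```text
time: 4.82
position: [0.5233, -0.1282, 0.2128]
tcp_rot: [3.14, -0.002, 0.24]
ft_force: [0.8, 0.3, 6.0]
finger_gap: 0.0003
```

Emit:
servo_tool --pt "-0.025 0.1 0 0" --pt "-0.025 0.1 0 0" --pt "0 0 0 0"

```text
time: 5.07
position: [0.5232, -0.1279, 0.2128]
tcp_rot: [3.137, -0.002, 0.24]
ft_force: [0.8, -7.1, 3.7]
finger_gap: 0.0001
```

The stop is reached: the reaction rose to -7 N. I'll back off, lift and inspect.

Emit:
servo_tool --pt "0.05 -0.2 0 0" --pt "0.05 -0.2 0.1 0" --pt "0 0 0.6 0" --pt "0 0 1.5 0" --pt "0 0 2.5 0" --pt "-0.9 2.5 2.5 0" --pt "-0.9 2.5 2 0" --pt "0 1.6 0.5 0" --pt "0 0 0 0" --pt "0 0 0 0"

```text
time: 5.9
position: [0.5052, -0.0635, 0.3093]
tcp_rot: [3.141, -0.0, 0.242]
ft_force: [0.1, -0.2, 0.5]
finger_gap: 0.0002
```

```bash
python3 look.py 4 230 430 120 270; python3 - <<'E'
from h import *
s=robot.state(); c=robot.calibration('wrist')
Rm=R.from_euler('xyz',s['tcp_rot']).as_matrix()
for dx in (-.011,0,.011):
  for dy in (-.0065,.0065): print(dx,dy,w2pix('wrist',s['position']+Rm@[dx,dy,0],s))
d=np.load('pics/wrist4.npy')
for v in range(236,262,2): print(v,(pix2w('wrist',314,v,d[v,314],s,c)-s['position'])@Rm)
E
```

```text
5.9 [ 0.50516152 -0.06351339  0.30925203] [ 3.14130894e+00 -9.42744593e-05  2.41623330e-01] [ 0.12383052 -0.23177237  0.53962473] drill xy mm 37.85230959547282 1.1241868533711477
-0.011 -0.0065 (np.float64(305.55327913317547), np.float64(270.6317535127721))
-0.011 0.0065 (np.float64(329.6410630647158), np.float64(270.6536483173326))
0 -0.0065 (np.float64(305.15543324302934), np.float64(252.86151804649344))
0 0.0065 (np.float64(329.9526582065921), np.float64(252.88033582887422))
0.011 -0.0065 (np.float64(304.7687351447386), np.float64(233.9202279043401))
0.011 0.0065 (np.float64(330.25678396852214), np.float64(233.93509169322772))
236 [-0.13566775 -0.00741885  0.30869604]
238 [-0.13961969 -0.00745554  0.3094698 ]
240 [ 0.01020366 -0.00171169 -0.00542971]
242 [ 0.01087115 -0.00165298 -0.00901425]
244 [ 0.01060701 -0.00162997 -0.01064705]
246 [ 0.01053046 -0.00160083 -0.01260864]
248 [ 0.01083176 -0.00155901 -0.01524944]
250 [ 0.01078496 -0.00153055 -0.01716209]
252 [ 0.0099761  -0.00152933 -0.01760772]
254 [ 0.01110058 -0.00146181 -0.02160385]
256 [ 0.01110248 -0.00143404 -0.02346154]
258 [ 0.01115889 -0.00140515 -0.0253734 ]
260 [ 0.01055794 -0.00139876 -0.02608754]
```

View pics/w4c.png

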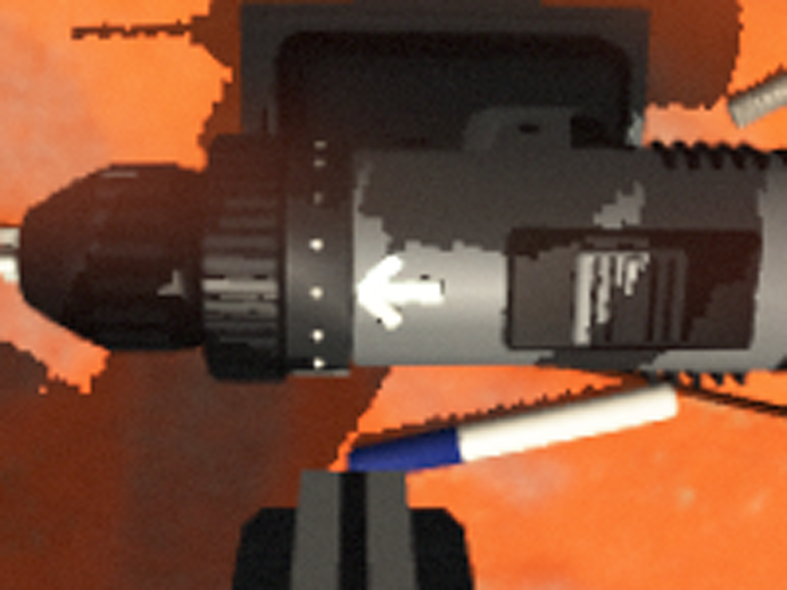

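The selector is fully forward: the slide is in the front part of its window, with a large rear gap. The bar is still 3 marks below the pointer. I'll move to the start of the first collar stroke.

Emit:
servo_tool --pt "-0.5 1 -1 0" --pt "-0.5 1 -2 0" --pt "0 0 -3 0" --pt "0 0 -2 0" --pt "0 0 -0.7 0" --pt "0 0 0 0" --pt "0 0 0 0"

```text
time: 6.53
position: [0.4956, -0.0449, 0.2222]
tcp_rot: [-3.142, 0.0, 0.239]
ft_force: [0.1, 0.0, -0.1]
finger_gap: 0.0
```

```bash
python3 look.py 5 230 430 120 270
```

```text
6.5333 [ 0.4956248  -0.04486309  0.22215683] [-3.14152481e+00  4.80743476e-04  2.38957218e-01] [ 0.1149964   0.04174541 -0.10399406] drill xy mm 58.24141825091598 5.927014684622947
```

View pics/w5c.png

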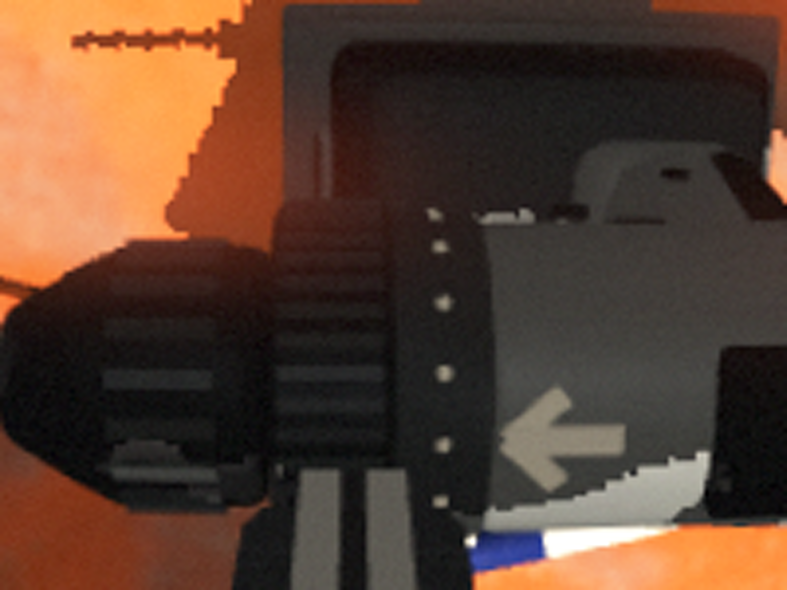

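The tip is about 3 mm too far towards the housing and about 3 mm short across. I'll correct both and then lower.

Emit:
servo_tool --pt "0.23 0.32 0 0" --pt "0 0 -0.6 0" --pt "0 0 -0.4 0" --pt "0 0 0 0" --pt "0 0 0 0"

```text
time: 7.0
position: [0.4974, -0.0409, 0.2118]
tcp_rot: [-3.141, 0.001, 0.24]
ft_force: [0.5, -1.2, 0.3]
finger_gap: 0.0
```

```bash
python3 look.py 6 230 430 120 270
```

```text
7.0 [ 0.49743603 -0.04094592  0.21180133] [-3.14145616e+00  5.96281572e-04  2.39932967e-01] [ 0.5158621  -1.19772136  0.2738923 ] drill xy mm 61.61216961064531 3.2320521113961793
```

View pics/w6c.png

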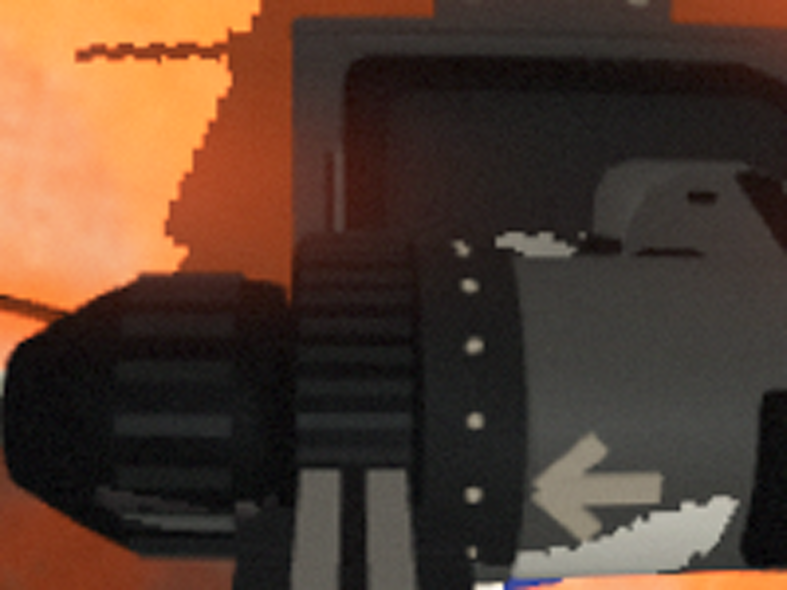

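The tip is now centred on the knurled band (300–410 against 293–415), with its leading edge just past the apex. I'll press lightly.

Emit:
servo_tool --pt "0 0 -0.1 0" --pt "0 0 -0.05 0" --pt "0 0 0 0" --pt "0 0 0 0"

```text
time: 7.38
position: [0.4976, -0.041, 0.2105]
tcp_rot: [3.141, -0.0, 0.24]
ft_force: [-0.9, 0.3, 0.1]
finger_gap: 0.0001
```

Emit:
servo_tool --pt "0 0 -0.05 0" --pt "0 0 -0.05 0" --pt "0 0 0 0"

```text
time: 7.63
position: [0.4979, -0.041, 0.2101]
tcp_rot: [3.141, -0.001, 0.24]
ft_force: [-1.1, -0.1, 3.8]
finger_gap: -0.0003
```

Emit:
servo_tool --pt "0 0 -0.04 0" --pt "0.1 0.025 0 0" --pt "0.1 0.025 0 0" --pt "0.1 0.025 0 0" --pt "0.1 0.025 0 0" --pt "0 0 0 0"

```text
time: 8.13
position: [0.5022, -0.04, 0.2098]
tcp_rot: [3.141, -0.002, 0.24]
ft_force: [0.7, 0.5, 5.5]
finger_gap: -0.0002
```

Emit:
servo_tool --pt "0.1 0.025 0 0" --pt "0.1 0.025 0 0" --pt "0.1 0.025 0 0" --pt "0.1 0.025 0 0" --pt "0 0 0 0"

```text
time: 8.55
position: [0.5064, -0.039, 0.21]
tcp_rot: [3.141, -0.002, 0.24]
ft_force: [0.0, 1.3, 6.2]
finger_gap: -0.0003
```

```bash
python3 look.py 7 230 430 120 270
```

```text
8.55 [ 0.50640779 -0.0389916   0.20999216] [ 3.14075274e+00 -2.18679102e-03  2.39812487e-01] [0.01117067 1.28657794 6.1710217 ] drill xy mm 61.36555892664749 -5.946788159859447
```

View pics/w7c.png

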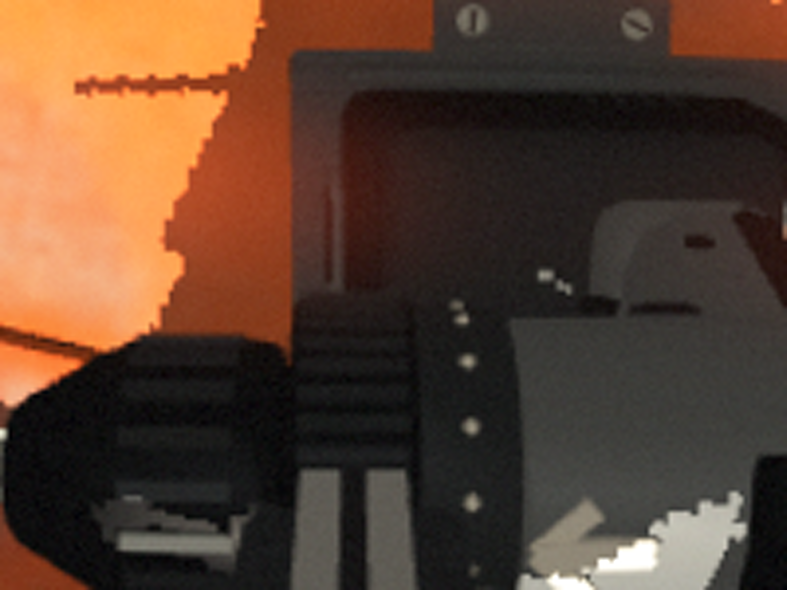

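The dots have advanced about 0.77 of a click for 8.5 mm of drag, so there is no slip. I'll finish the click, lift, and go back for the next stroke.

Emit:
servo_tool --pt "0.1 0.025 0 0" --pt "0.1 0.025 0 0" --pt "0 0 0 0" --pt "0 0 0.5 0" --pt "0 0 0.3 0" --pt "0 0 0 0"

```text
time: 9.1
position: [0.5078, -0.0386, 0.2176]
tcp_rot: [3.141, -0.0, 0.24]
ft_force: [0.6, 0.3, 0.1]
finger_gap: -0.0001
```

Emit:
servo_tool --pt "-0.54 -0.135 0 0" --pt "-0.5 -0.125 0 0" --pt "0 0 0 0" --pt "0 0 0 0"

```text
time: 9.43
position: [0.4968, -0.0412, 0.217]
tcp_rot: [-3.142, 0.0, 0.239]
ft_force: [0.2, -0.5, -0.1]
finger_gap: 0.0002
```

```bash
python3 look.py 8 230 430 120 270
```

```text
9.4333 [ 0.49676471 -0.04119486  0.21703482] [-3.14153450e+00  3.13782917e-04  2.39489960e-01] [ 0.20378617 -0.5409843  -0.11687809] drill xy mm 61.530890927024366 3.943415739934084
```

View pics/w8c.png

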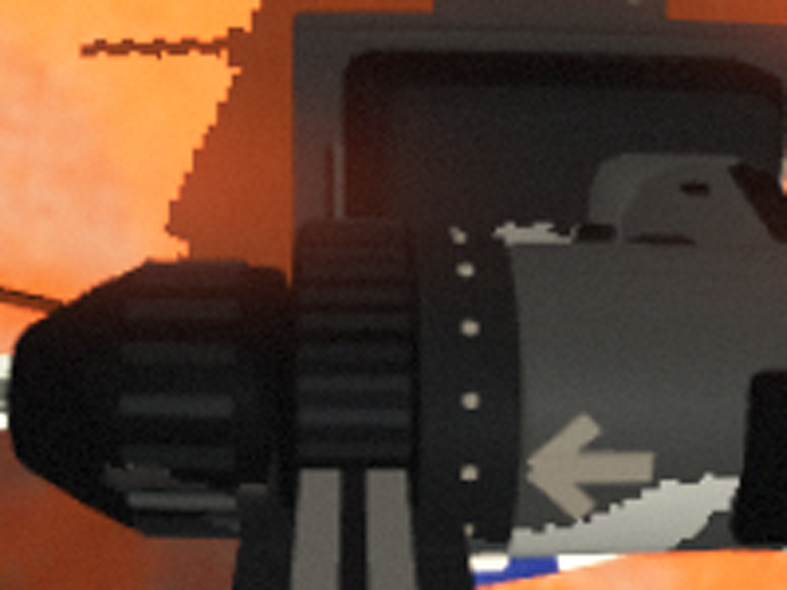

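The same stroke again:

Emit:
servo_tool --pt "0 0 -0.5 0" --pt "0 0 -0.2 0" --pt "0 0 -0.1 0" --pt "0 0 0 0" --pt "0.1 0.025 0 0" --pt "0.1 0.025 0 0" --pt "0.1 0.025 0 0" --pt "0.1 0.025 0 0" --pt "0.1 0.025 0 0" --pt "0 0 0 0"

```text
time: 10.32
position: [0.5029, -0.0398, 0.2097]
tcp_rot: [3.141, -0.002, 0.24]
ft_force: [0.5, 0.1, 6.0]
finger_gap: -0.0
```

Emit:
servo_tool --pt "0.1 0.025 0 0" --pt "0.1 0.025 0 0" --pt "0.1 0.025 0 0" --pt "0.1 0.025 0 0" --pt "0.1 0.025 0 0" --pt "0 0 0 0"

```text
time: 10.82
position: [0.5081, -0.0385, 0.21]
tcp_rot: [3.141, -0.002, 0.24]
ft_force: [0.7, -0.9, 6.8]
finger_gap: 0.0002
```

Emit:
servo_tool --pt "0 0 0.5 0" --pt "0 0 1 0" --pt "-1 0 2 0" --pt "-2 -0.4 2.5 0" --pt "0 0 2.5 0" --pt "0 0 0 0" --pt "0 0 0 0"

```text
time: 11.4
position: [0.4777, -0.0428, 0.2952]
tcp_rot: [3.14, -0.003, 0.24]
ft_force: [-1.3, -0.0, -0.5]
finger_gap: -0.0
```

```bash
python3 look.py 9 230 430 100 250
```

```text
11.4 [ 0.47768108 -0.04276913  0.29521817] [ 3.14016339e+00 -2.54889319e-03  2.39644069e-01] [-1.31118388 -0.04632844 -0.5250742 ] drill xy mm 64.56332157814192 22.850223286603434
```

View pics/w9c.png

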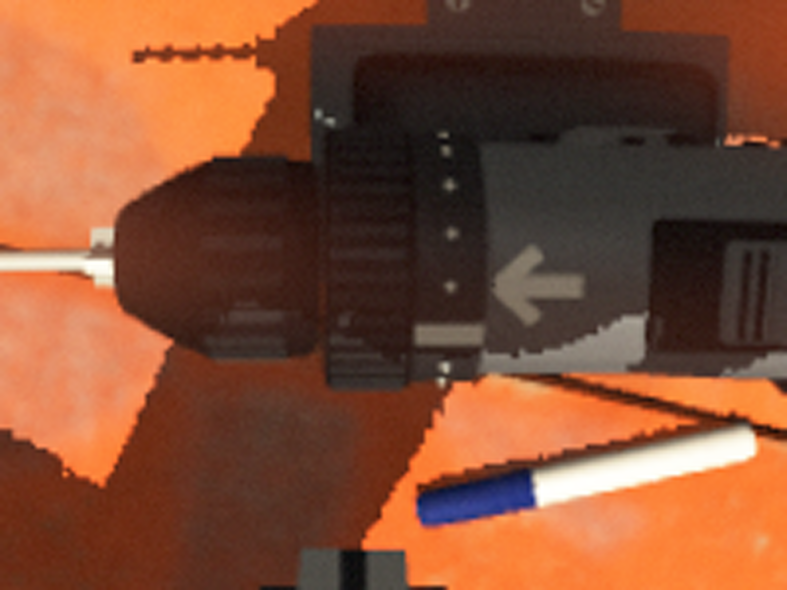

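The bar is now one click short (row 335 against the pointer at 286). I'll make the last stroke.

Emit:
servo_tool --pt "0.98 0.05 -2.5 0" --pt "1 0.1 -2.5 0" --pt "0 0 -2 0" --pt "0 0 -1 0" --pt "0 0 -0.2 0" --pt "0 0 -0.2 0" --pt "0 0 -0.1 0" --pt "0 0 0 0"

```text
time: 12.12
position: [0.4975, -0.0402, 0.2098]
tcp_rot: [-3.141, -0.002, 0.24]
ft_force: [-1.2, 4.4, 12.8]
finger_gap: -0.0
```

Emit:
servo_tool --pt "0.1 0.025 0 0" --pt "0.1 0.025 0 0" --pt "0.1 0.025 0 0" --pt "0.1 0.025 0 0" --pt "0.1 0.025 0 0" --pt "0 0 0 0"

```text
time: 12.62
position: [0.5025, -0.039, 0.2096]
tcp_rot: [-3.141, -0.001, 0.24]
ft_force: [-2.6, 4.1, 13.1]
finger_gap: -0.0002
```

Emit:
servo_tool --pt "0.1 0.025 0 0" --pt "0.1 0.025 0 0" --pt "0.1 0.025 0 0" --pt "0.1 0.025 0 0" --pt "0.1 0.025 0 0" --pt "0 0 0 0"

```text
time: 13.12
position: [0.5073, -0.0379, 0.2098]
tcp_rot: [-3.141, -0.001, 0.24]
ft_force: [-3.0, 3.5, 15.4]
finger_gap: -0.0001
```

Emit:
servo_tool --pt "0 0 0.5 0" --pt "0 0 1 0" --pt "-1 0 2 0" --pt "-2 -0.4 2.5 0" --pt "0 0 2.5 0" --pt "0 0 0 0" --pt "0 0 0 0"

```text
time: 13.7
position: [0.4773, -0.0427, 0.2942]
tcp_rot: [3.141, -0.001, 0.24]
ft_force: [-0.5, 0.4, -1.2]
finger_gap: -0.0001
```

```bash
python3 look.py 10 230 430 100 250
```

```text
13.7 [ 0.4772884  -0.0427062   0.29421096] [ 3.14098918e+00 -8.94659541e-04  2.39683084e-01] [-0.47556964  0.38256692 -1.20311093] drill xy mm 64.71827997177816 23.216490755760923
```

View pics/w10c.png

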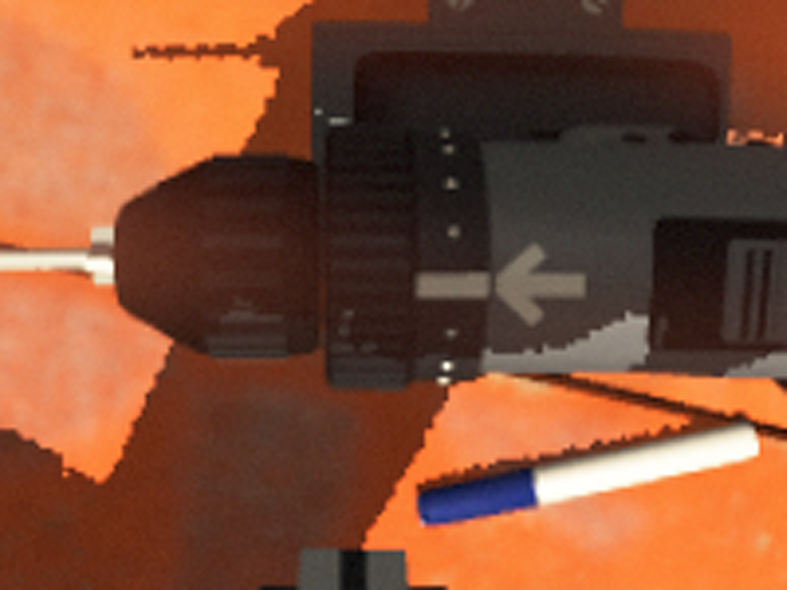

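The bar is in line with the pointer: both sit at row ~286. One overall look before handing in, to check the selector position and the bystanders.

View pics/wrist10.png

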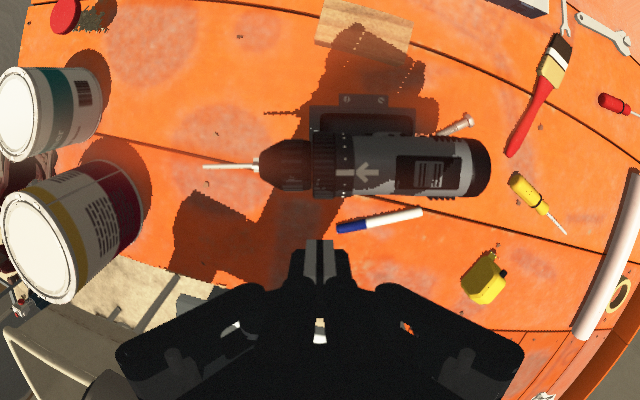

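```bash
python3 - <<'E'
from h import *
s=robot.state(); c=robot.calibration('wrist'); d=np.load('pics/wrist10.npy')
ex=np.array([-.239,.971]); ex/=np.linalg.norm(ex); o=np.array([.5153,-.1])
for v in (166,172): print([(round(float((p[:2]-o)@ex*1000)),round(float(p[2]*1000-1.8),1)) for u in range(396,452,2) for p in [pix2w('wrist',u,v,d[v,u],s,c)]])
E
```

```text
[(5, 205.2), (4, 207.1), (2, 206.6), (0, 207.2), (-1, 207.2), (-3, 207.1), (-4, 207.3), (-6, 207.9), (-7, 208.0), (-9, 207.0), (-10, 211.5), (-12, 210.0), (-13, 212.1), (-15, 210.6), (-16, 210.7), (-18, 210.1), (-19, 213.6), (-20, 213.1), (-22, 212.5), (-25, 211.1), (-26, 211.5), (-28, 210.6), (-29, 212.0), (-31, 211.1), (-35, 207.1), (-37, 206.5), (-39, 206.4), (-41, 206.0)]
[(4, 205.3), (3, 207.5), (2, 207.2), (0, 207.1), (-2, 206.7), (-3, 206.0), (-5, 206.3), (-6, 207.3), (-8, 206.2), (-9, 209.6), (-10, 210.9), (-12, 210.6), (-13, 212.4), (-15, 211.6), (-16, 211.8), (-18, 211.5), (-19, 212.7), (-21, 213.7), (-23, 211.0), (-25, 212.0), (-26, 212.3), (-29, 210.4), (-30, 210.7), (-32, 209.8), (-35, 207.6), (-37, 207.9), (-39, 206.9), (-41, 207.4)]
```

The slide now spans about -10 to -34 mm, against -20 to -45 mm before, so it has moved the full 10 mm. The bystanders that show in the pictures haven't moved. Handing in.

```bash
python3 -c "
from h import *
print(robot.state()['ft_force']); print(robot.sign_off())"
```

```text
[-0.53504851  0.7044311   0.04304065]
the job is handed in; nothing more can be done
None
```

The drill is set up: the speed selector is fully forward in fast gear, and the clutch collar's long bar mark is in line with the pointer. I did the selector first, then the collar, and handed the job in at about 14 s of the 51 s allowed.

- **Selector:** I pushed it with the shut fingertips until it met its stop, where the resistance rose to about 7 N. The last depth measurement shows it moved the full 10 mm or so.
- **Collar:** It started 3 clicks short. I rolled it round with three light strokes across the top, lifting between clicks. The last picture shows the bar and the pointer on the same line.
- **Pressure:** The first two strokes pressed with about 6 N, but the third pressed harder than I meant, at 13–15 N. I saw no ill effect from it, and the collar wasn't pinched or the drill squeezed.
- **Rest of the bench:** The bystander items that show in the pictures look unmoved. I didn't check the screw jar, which I never picked out in the pictures. The fingers were clear of everything, with almost no force reading, when I handed in.

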